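Set the nest width with the thumbwheel

TASK

Set the width of the work nest for the next batch: roll the knurled thumbwheel with light strokes of a fingertip over its top until the moving jaw has closed in so far that its pointer stands exactly opposite the gauge mark on the scale strip, then take the hand away. Move the jaw only by the wheel, never by pushing the jaw or the mark, and do not pinch or force the wheel. Leave the start button and all the parts and tools lying about where they are.

Things in the scene. Friction and masses are not known exactly. Their poses are not given: they have to be found in the camera images.
- fixture: the work nest: dark steel base plate 260 x 360 x 12 mm fixed to the table (x -110 to 150, y -150 to 210 mm about the origin, on the table surface, z up). Over it a sprung aluminium deck carries a rail, two steel jaws, a black scale strip and the thumbwheel. Jaw travel is along y. Fixed jaw: x -2 to 72, y 86 to 114, top at z 80 mm. Moving jaw: same x, on its -y side, top 77 mm
- wheel_top (a point): top of the thumbwheel's rim when not pressed: fixed point at nest x -60, y 0, 104 mm above the table; axes as the nest's. Wheel: knurled steel disc, 60 mm diameter, 22 mm wide, axle level along nest x, between two cheek plates (52 mm long in y, 42 mm over both in x, tops at z 89 mm), so 15 mm of rim stands out. The jaw's rack bar beside it (x -34 to -22) tops at z 90 mm
- wheel (a joint): wheel angle, rad, 0 to 7, growing as its top rolls to nest +y; this closes the jaw, 7.5 mm per rad (1 mm per 4 mm of rim, so several strokes); back opens it. The whole deck is sprung: pressed on the wheel it sinks up to 8 mm, about 3 N at first, then 1.2 N per mm. Turning takes 2 to 3 N along the rim, by friction: 3 to 5 mm of sink grips well. It stays where left. Never over 40 N
- jaw (a joint): travel of the moving jaw, m, growing towards nest +y (closing the gap). Range 0 to 0.0525
- jaw_pointer (a point): the end, top face, of the moving jaw's pointer: an aluminium blade 4 mm wide that sticks out 34 mm from the jaw along nest +x, over the scale strip, 50 mm above the table. Moves with the jaw; axes as the nest's
- gauge_mark (a point): end, top face, of the gauge mark: a clamped aluminium blade 4 mm wide on a steel block on the scale strip, pointing to nest -x at the jaw's pointer, 50 mm above the table. When set, the two blades are in line, 1 mm apart end to end: same nest y. At the start it is 10 to 40 mm ahead (+y) of the pointer; axes as the nest's
- start (a joint): the round green start button, 40 mm across, on its white box at the left of the table, 80 mm high; value is how far it is pressed, m. Leave alone
- module_a: loose socket module, red and grey plastic, 46 x 23 x 26 mm, lying on the nest's base plate; origin at its underside. Leave in place
- module_b: same kind of module, lying on the table beside the nest. Leave in place
- module_c: same kind of module, on the table to the right. Leave in place
- pin: steel pin gauge, 20 mm diameter, 50 mm tall, standing on the table at the nest's +y side; origin at its foot. Leave in place
- driver: screwdriver with black handle lying on the table at the right. Leave in place
- tape: roll of green tape, 90 mm across, 18 mm high, flat on the table at the left. Leave in place
- jar: clear screw-top jar, 56 mm diameter, 75 mm tall, standing at the left. Leave in place

How it is judged (in metres and radians):
On the way, in this order (a step that is already met when the one before it is completed fails the run):
1. a fingertip is on the wheel while the pointer is still short of the mark (contact force between the fingers and wheel above 0.8 N and y of jaw_pointer in the frame of gauge_mark below -0.003 m), for 0.1 s.
2. the jaw's pointer is opposite the gauge mark (y of jaw_pointer in the frame of gauge_mark between -0.002 and 0.002 m), for 0.2 s.
At the end, for the whole second after the job is handed in: the jaw's pointer is within 2 mm of the gauge mark along the jaw's travel, at rest, with the hand clear (all of step 2 and velocity of joint jaw between -0.001 and 0.001 m/s); the robot touches nothing.
It fails at once if the wheel is pinched or forced (over 40 N) (contact force between the fingers and wheel above 40 N).
It fails at once if the jaw is pushed directly (contact force between any of the fingers, the arm and jaw above 1.5 N).
It fails at once if the gauge mark is pushed (contact force between any of the fingers, the arm and gauge above 1.5 N).
It fails at once if the start button is pressed (value of joint start above 0.003 m).
It fails at once if a bystander is moved or lifted (over 15 mm) (distance of any of module_a, module_b, module_c, pin, driver, tape, jar from where it was at the start of the episode above 0.015 m).
It also fails if it takes over 58 s, if anything falls off the work surface, if the arm or the gripper's body presses on something with over 40 N, if the wrist force passes 120 N, or if a joint passes its speed limit or range.

ROBOT

A 6-joint arm with a two-finger parallel gripper is mounted at the origin on the work surface. World frame = base frame: x ahead of the robot, y to its left, z up, the work surface at z = 0. Lengths are in m, angles in degrees, forces in N, time in s.
With the tool pointing down it reaches from about 0.4 to 0.825 m from the base axis. Payload 7 kg.
Tool frame: the origin (TCP) lies on the centre line of the jaws, within the pads' length; the fingertips stand 11 mm ahead of it and the grasp point (between the pads) lies 8 mm behind it; z points along the fingers, y is the direction in which the jaws open and shut (so a half turn about z gives the same grasp; the last joint's range is limited). The gripper opens to 88 mm and grips with 3 to 60 N. Pads are 19 mm wide; open, the fingers measure 130 mm over their backs; the gripper's body (78 mm by 193 mm) begins 47 mm behind the grasp point.
Start: joints at [91.736, 20.546, 0.682, 0, -70.136, -16.507], TCP at [0.172, 0.653, 0.238] pointing down, gripper open.
Joint ranges: [-176.03, 176.03], [-82.01, 121.73], [-58.28, 71.71], [-173.87, 95.51], [-174.79, -0.11], [-173.66, 173.66]. Speed limits (degrees/s): [136.94, 136.94, 172.46, 180, 180, 180].

INTERFACE

Orientations are given as [roll, pitch, yaw] about the fixed x, y, z axes, in that order (R = Rz(yaw) Ry(pitch) Rx(roll)).
In Python, from plant import ctrl, cams, order gives the robot as it stands.
- The arm moves only by the tool jog_arm, never from a script. Its argument "motion" is a list of rows, each an object with "offset": the shift along the tool's x, y, z in mm, a list of three; "roll": the turn about the tool's z in rad; "hand": the finger opening in mm, from 0 to 87.6. A call has 1 to 20 rows; each row is the pose to reach, as a shift and turn from the pose commanded when the call began, along the tool's axes at that moment; what a row does not reach only later rows make up. A row lasts 1/12 s, in which the tool goes at most 41.7 mm and 7.16 degrees, less where a joint would pass 70% of its speed; a pose out of reach is approached as far as the arm can. A call with a gripper value outside its range is refused whole. The fingers move at their own pace and stop on an object; the grip force is fixed at half the most. Time passes only in rows, so rows that repeat a pose let the fingers close. It gives the time, the measured TCP pose, the force and the opening at its end, in the units of the state.
- ctrl.get_obs(): the state, without advancing time (a new reading comes with each control period).
- cams.snapshot(name): name is "side" or "top"; returns a dict with "img" (480x640x3 uint8, red, green, blue), "K" (3x3 intrinsics, pixels), "cam_to_world" (4x4, takes a point from camera to world coordinates). Camera axes: x right, y down, z forward; pixel columns grow to the right and rows downward; lengths in m; the calibration is good to about 2 mm. A picture is of the moment at which its call begins. There is no depth.
- order.close_job(): hands the job in, once; it reports no verdict.
The state is a dict: "clock": time; "joint_pos": joint angles; "qvel": joint speeds; "tau": joint torques, N m; "tool_pos": TCP position; "orientation": TCP orientation; "force": force on the tool from outside, world axes, zero at the start; "moment": the same for the moment, N m; "opening": finger opening in m.
Only numpy, scipy, OpenCV 4.12 (cv2) and the standard library are available. Lean on these libraries where they do the work, as an engineer would, in place of code of your own. Each camera call takes 0.05 s, during which the arm holds its last target. There are 200 camera calls.

## Working session

There is one attempt and no reset: what is moved stays moved. The work goes in short steps, Python scripts to look and compute and a tool call to move; the robot and the scene stay as the last step left them, time stands still between calls to the robot, and variables do not carry over. Pictures are saved under pics/ and viewed, about 8 in all and at most 12, crops included, and the job is handed in when it is done.

Besides the shell and the picture viewer there is one more tool, called by a JSON object that holds its "name" and its "arguments". jog_arm: Moves the arm, as the interface text tells. Its arguments: {"type":"object","properties":{"motion":{"type":"array"}},"required":["motion"]}

```bash
mkdir -p pics; ls; python3 - <<'E'
from plant import ctrl,cams
import cv2,numpy as np
o=ctrl.get_obs();print(o)
for n in("top","side"):
    s=cams.snapshot(n);cv2.imwrite(f"pics/{n}0.png",s["img"][:,:,::-1]);print(n,s["K"],s["cam_to_world"])
E
```

```text
pics
{'clock': 0.0, 'joint_pos': array([ 9.17364803e+01,  2.05913923e+01,  6.30536349e-01, -2.08975709e-02,
       -7.01371035e+01, -1.65082001e+01]), 'qvel': array([ 0.04778392, -0.07213082, -0.14195765, -0.03176761, -0.03392874,
        0.06126117]), 'tau': array([ 1.19692344e-03, -5.82726717e+01,  2.93046874e+01,  6.99694365e+00,
        6.94389077e-03, -1.56068609e-04]), 'tool_pos': array([0.17198988, 0.65219291, 0.23659614]), 'orientation': array([ 1.79900496e+02, -9.00326395e-03, -1.47788291e+01]), 'force': array([-0.29275001, -0.29841427, -0.98233792]), 'moment': array([-0.03495963,  0.01282996,  0.01519057]), 'opening': 0.08798763869450908}
top [[463.42371221   0.         313.51311372]
 [  0.         463.42371221 236.03201653]
 [  0.           0.           1.        ]] [[-0.01083133 -0.9902343   0.13899177  0.33054452]
 [-0.99993992  0.01049196 -0.00317411 -0.00863727]
 [ 0.00168482 -0.1390178  -0.99028845  1.31602004]
 [ 0.          0.          0.          1.        ]]
side [[511.39042966   0.         316.34779395]
 [  0.         511.39042966 244.75849356]
 [  0.           0.           1.        ]] [[ 0.85878021 -0.31495934  0.40410045  0.01912315]
 [-0.51221964 -0.54518923  0.6636262  -0.7880857 ]
 [ 0.01129595 -0.77689724 -0.62952608  0.85969576]
 [ 0.          0.          0.          1.        ]]
```

View pics/top0.png

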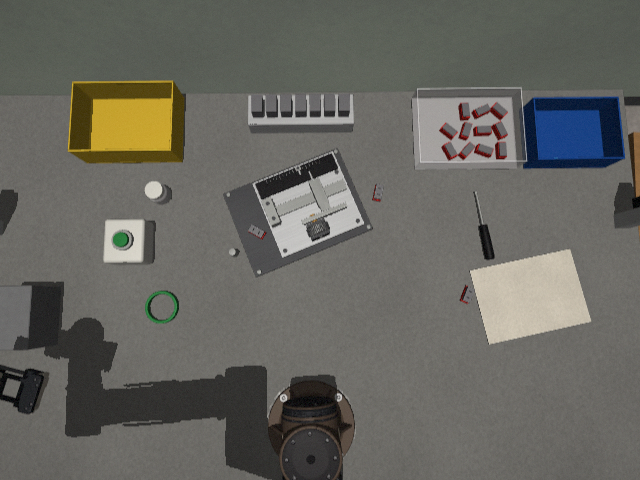

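View pics/side0.png

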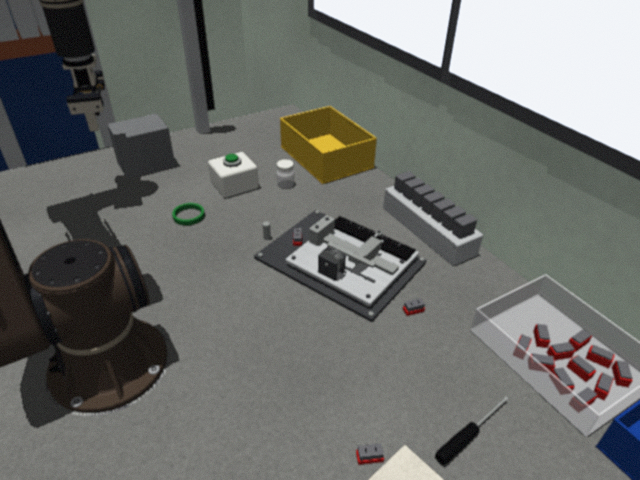

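```bash
cat > h.py <<'E'
import numpy as np,cv2
from plant import cams,ctrl
def ray(s,uv,z):
    K,T=s["K"],s["cam_to_world"]; d=T[:3,:3]@np.linalg.solve(K,[uv[0],uv[1],1.]); c=T[:3,3]
    return (c+d*(z-c[2])/d[2])[:2]
def proj(s,P):
    T=s["cam_to_world"];p=s["K"]@(T[:3,:3].T@(np.asarray(P,float)-T[:3,3]));return p[:2]/p[2]
def fit(A,B): # nest->world 2D
    a,b=A.mean(0),B.mean(0);M=(A-a).T@(B-b);th=np.arctan2(M[0,1]-M[1,0],M[0,0]+M[1,1])
    R=np.array([[np.cos(th),-np.sin(th)],[np.sin(th),np.cos(th)]]);return th,R,b-R@a
def crop(s,c,w,h,k,name):
    x,y=int(c[0]-w/2),int(c[1]-h/2)
    cv2.imwrite(name,cv2.resize(s["img"][y:y+h,x:x+w,::-1],None,fx=k,fy=k,interpolation=cv2.INTER_CUBIC));print(name,"origin",x,y,"scale",k)
E
python3 - <<'E'
from h import *
s=cams.snapshot("top")
px=np.array([[224.5,193.5],[337,149.5],[372,228],[257.5,276]],np.float32)
A=np.array([[.15,.21],[.15,-.15],[-.11,-.15],[-.11,.21]])
B=np.array([ray(s,p,.012) for p in px]);th,R,t=fit(A,B)
print(np.degrees(th),t,((A@R.T+t-B)*1000).round(1))
crop(s,(300,212),160,140,5,"pics/c1.png")
s2=cams.snapshot("side");crop(s2,(340,262),180,130,4.4,"pics/c2.png")
for n,P in dict(wt=(-.06,0,.104),c1=(.15,.21,.012),c2=(-.11,.21,.012),c3=(-.11,-.15,.012),c4=(.15,-.15,.012)).items():
    w=np.r_[R@P[:2]+t,P[2]];print(n,w.round(4),proj(s,w).round(1),proj(s2,w).round(1))
E
```

```text
21.948019919033545 [ 0.57880217 -0.00435161] [[-0.4  4.5]
 [ 6.2 -3.3]
 [-2.1 -4.9]
 [-3.7  3.7]]
pics/c1.png origin 220 142 scale 5
pics/c2.png origin 250 197 scale 4.4
wt [ 0.5232 -0.0268  0.104 ] [318.8 227.6] [331.2 250.5]
c1 [0.6394 0.2465 0.012 ] [222.9 193.7] [314.  209.7]
c2 [0.3983 0.1493 0.012 ] [256.2 277.3] [252.2 255.7]
c3 [ 0.5328 -0.1846  0.012 ] [373.7 228.7] [371.2 319.9]
c4 [ 0.774  -0.0874  0.012 ] [338.1 147.5] [426.1 260. ]
```

View pics/c1.png

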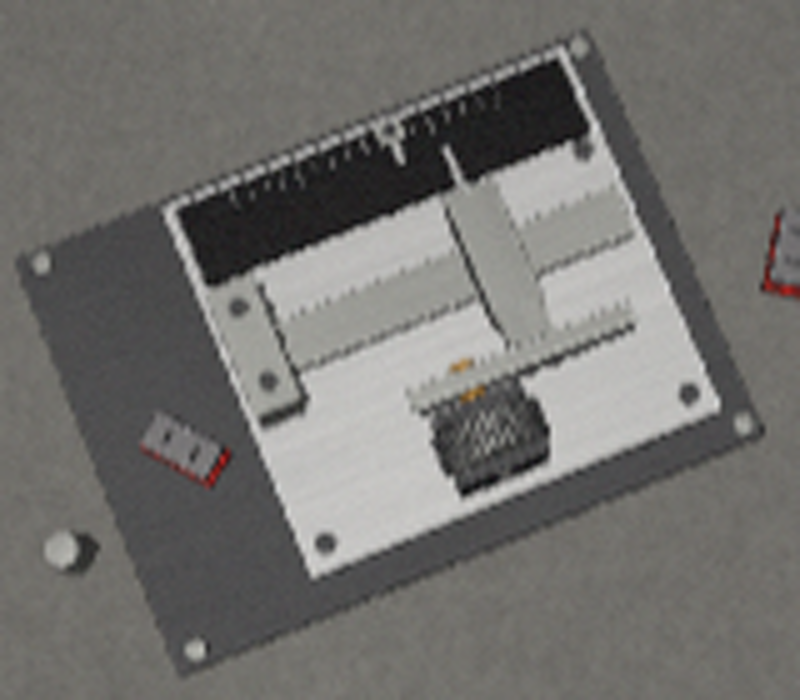

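View pics/c2.png

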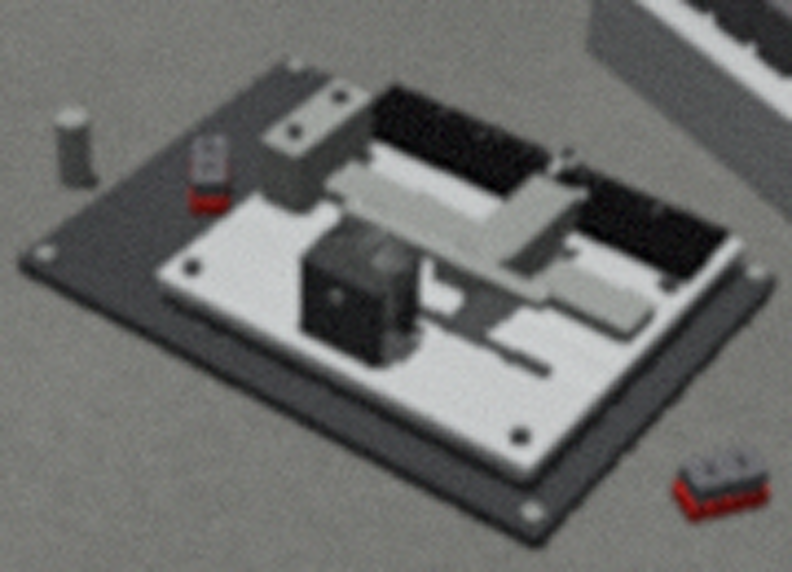

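```bash
cat >> h.py <<'E'
A=np.array([[.15,.21],[.15,-.15],[-.11,-.15],[-.11,.21]])
PX=np.array([[222.7,193.4],[337.9,147.6],[372.8,228.3],[255.8,277]])
def nest(s): return fit(A,np.array([ray(s,p,.012) for p in PX]))
def grid(s,R,t,xs,ys,z=.05):
    m=np.array([[proj(s,np.r_[R@(x,y)+t,z]) for y in ys] for x in xs],np.float32)
    return cv2.remap(cv2.cvtColor(s["img"],cv2.COLOR_RGB2GRAY),m,None,cv2.INTER_LINEAR)
E
python3 - <<'E'
from h import *
s=cams.snapshot("top");th,R,t=nest(s);print(np.degrees(th),t,R@(-.06,0)+t)
xs=np.arange(.130,.078,-.002);ys=np.arange(-.07,.07,.001)
g=grid(s,R,t,xs,ys);
s2=cams.snapshot("side");g2=grid(s2,R,t,xs,ys)
cv2.imwrite("pics/g1.png",cv2.resize(np.vstack([g,g2]),None,fx=5.5,fy=10,interpolation=cv2.INTER_NEAREST))
for x,a,b in zip(xs,g,g2): print(round(x*1e3),ys[a.argmax()].round(3),a.max(),"|",ys[b.argmax()].round(3),b.max())
E
```

```text
21.868425234546525 [ 0.57936216 -0.00310411] [ 0.52367966 -0.02545269]
130 -0.009 151 | -0.009 119
128 -0.02 143 | -0.01 119
126 -0.019 143 | -0.011 117
124 -0.021 156 | -0.015 128
122 -0.02 136 | -0.014 138
120 -0.015 139 | -0.015 143
118 -0.016 154 | -0.016 144
116 -0.015 180 | -0.017 137
114 -0.014 171 | -0.017 135
112 -0.014 154 | -0.017 128
110 -0.015 142 | -0.018 116
108 -0.015 132 | -0.019 109
106 -0.041 131 | -0.041 117
104 -0.04 157 | -0.04 121
102 -0.04 161 | -0.017 134
100 -0.041 145 | -0.02 143
98 -0.041 166 | -0.024 151
96 -0.04 163 | -0.021 156
94 -0.04 151 | -0.026 153
92 -0.041 145 | -0.033 151
90 -0.041 162 | -0.019 153
88 -0.04 181 | -0.021 153
86 -0.04 152 | -0.022 153
84 -0.041 146 | -0.023 153
82 -0.041 153 | -0.023 153
80 0.039 187 | -0.022 154
```

View pics/g1.png

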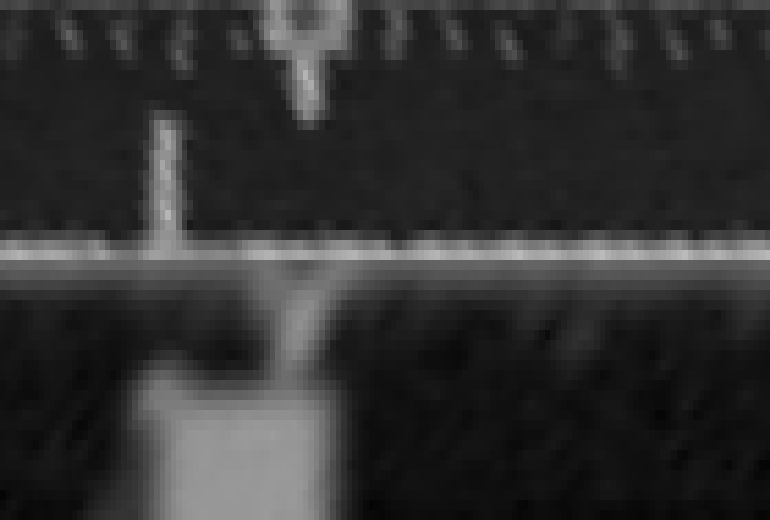

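{"name": "jog_arm", "arguments": {"motion": [{"offset":[10,12,0],"roll":-0.02,"hand":0},{"offset":[35,39,0],"roll":-0.05,"hand":0},{"offset":[62,69,0],"roll":-0.08,"hand":0},{"offset":[90,99,0],"roll":-0.12,"hand":0},{"offset":[117,129,0],"roll":-0.15,"hand":0},{"offset":[144,159,0],"roll":-0.19,"hand":0},{"offset":[171,189,0],"roll":-0.22,"hand":0},{"offset":[198,219,0],"roll":-0.25,"hand":0},{"offset":[225,249,0],"roll":-0.29,"hand":0},{"offset":[252,279,0],"roll":-0.32,"hand":0},{"offset":[279,309,0],"roll":-0.36,"hand":0},{"offset":[306,339,0],"roll":-0.39,"hand":0},{"offset":[333,369,0],"roll":-0.42,"hand":0},{"offset":[360,399,0],"roll":-0.46,"hand":0},{"offset":[387,428,0],"roll":-0.49,"hand":0},{"offset":[414,458,0],"roll":-0.53,"hand":0},{"offset":[441,488,0],"roll":-0.56,"hand":0},{"offset":[468,518,0],"roll":-0.6,"hand":0},{"offset":[495,548,0],"roll":-0.63,"hand":0},{"offset":[513,567,0],"roll":-0.641,"hand":0}]}}

```text
clock: 1.97
tool_pos: [0.5245, -0.0294, 0.2377]
orientation: [180.0, -0.0, 22.0]
force: [1.1, 0.7, 1.7]
opening: 0.0003
```

{"name": "jog_arm", "arguments": {"motion": [{"offset":[0.5,7,15],"roll":0,"hand":0},{"offset":[0.5,14,45],"roll":0,"hand":0},{"offset":[0.5,14,80],"roll":0,"hand":0},{"offset":[0.5,14,105],"roll":0,"hand":0},{"offset":[0.5,14,116],"roll":0,"hand":0},{"offset":[0.5,14,118],"roll":0,"hand":0},{"offset":[0.5,14,118],"roll":0,"hand":0},{"offset":[0.5,14,118],"roll":0,"hand":0}]}}

```text
clock: 2.63
tool_pos: [0.53, -0.039, 0.1206]
orientation: [180.0, -0.1, 22.0]
force: [0.5, -0.1, 0.4]
opening: 0.0004
```

```bash
cat >> h.py <<'E'
def blades(show=None):
    s=cams.snapshot("top");th,R,t=nest(s);ys=np.arange(-.07,.03,.0005);out=[]
    for n,(a,b) in dict(p=(.086,.104),m=(.109,.116)).items():
        p=grid(s,R,t,np.arange(a,b,.001),ys).mean(0).astype(float);i=p.argmax();bg=np.median(p)
        k=slice(max(i-12,0),i+13);w=np.clip(p[k]-bg-15,0,None);out.append((w*ys[k]).sum()/w.sum()*1e3);print(n,round(out[-1],2),"peak",p[i].round(),"bg",bg.round())
    print("gap mm",round(out[1]-out[0],2))
    if show: crop(s,(300,200),180,140,4.4,show)
    return s
E
python3 -c "
from h import *
blades('pics/c3.png');print(ctrl.get_obs()['tool_pos'],ctrl.get_obs()['force'])"
```

```text
p nan peak 75.0 bg 62.0
m -14.51 peak 162.0 bg 46.0
gap mm nan
pics/c3.png origin 210 130 scale 4.4
[ 0.530224   -0.03892605  0.12088054] [ 0.18239196 -0.58486141  0.20581395]h.py:24: RuntimeWarning: invalid value encountered in scalar divide
  k=slice(max(i-12,0),i+13);w=np.clip(p[k]-bg-15,0,None);out.append((w*ys[k]).sum()/w.sum()*1e3);print(n,round(out[-1],2),"peak",p[i].round(),"bg",bg.round())
```

View pics/c3.png

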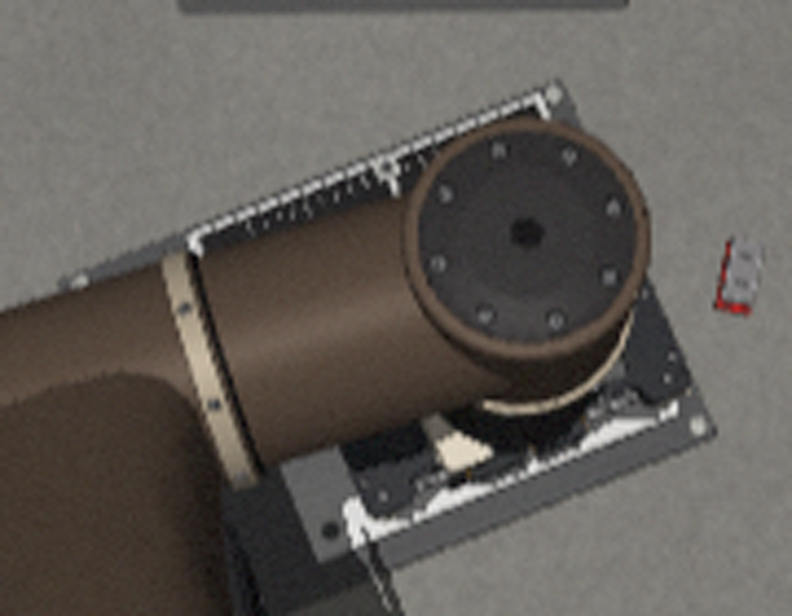

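{"name": "jog_arm", "arguments": {"motion": [{"offset":[0,3,3],"roll":0,"hand":0},{"offset":[0,3,6],"roll":0,"hand":0},{"offset":[0,3,8],"roll":0,"hand":0},{"offset":[0,3,10],"roll":0,"hand":0},{"offset":[0,3,10],"roll":0,"hand":0},{"offset":[0,3,10],"roll":0,"hand":0}]}}

```text
clock: 3.18
tool_pos: [0.5313, -0.042, 0.1105]
orientation: [180.0, -0.1, 22.0]
force: [-0.1, 0.2, 7.0]
opening: 0.0007
```

{"name": "jog_arm", "arguments": {"motion": [{"offset":[0,-2,1],"roll":0,"hand":0},{"offset":[0,-5,1],"roll":0,"hand":0},{"offset":[0,-8,1],"roll":0,"hand":0},{"offset":[0,-11,1],"roll":0,"hand":0},{"offset":[0,-14,1],"roll":0,"hand":0},{"offset":[0,-17,1],"roll":0,"hand":0},{"offset":[0,-20,1],"roll":0,"hand":0},{"offset":[0,-23,1],"roll":0,"hand":0},{"offset":[0,-26,1],"roll":0,"hand":0},{"offset":[0,-29,1],"roll":0,"hand":0},{"offset":[0,-32,1],"roll":0,"hand":0},{"offset":[0,-33,1],"roll":0,"hand":0},{"offset":[0,-33,1],"roll":0,"hand":0}]}}

```text
clock: 4.27
tool_pos: [0.5192, -0.0112, 0.1099]
orientation: [179.9, -0.1, 22.0]
force: [-0.8, -0.6, 7.5]
opening: 0.0005
```

{"name": "jog_arm", "arguments": {"motion": [{"offset":[0,0,-6],"roll":0,"hand":0},{"offset":[0,0,-20],"roll":0,"hand":0},{"offset":[-20,0,-25],"roll":0,"hand":0},{"offset":[-50,0,-25],"roll":0,"hand":0},{"offset":[-80,0,-25],"roll":0,"hand":0},{"offset":[-95,0,-25],"roll":0,"hand":0},{"offset":[-95,0,-25],"roll":0,"hand":0}]}}

```text
clock: 4.85
tool_pos: [0.4266, -0.048, 0.1337]
orientation: [-180.0, 0.0, 21.9]
force: [-1.0, -1.1, -0.1]
opening: 0.0005
```

```bash
python3 -c "
from h import *
blades('pics/c4.png');print(ctrl.get_obs()['tool_pos'],ctrl.get_obs()['force'])"
```

```text
p -32.27 peak 170.0 bg 37.0
m -14.66 peak 169.0 bg 36.0
gap mm 17.61
pics/c4.png origin 210 130 scale 4.4
[ 0.42875459 -0.04734111  0.13405406] [ 1.13216423  0.16982962 -0.32012581]
```

View pics/c4.png

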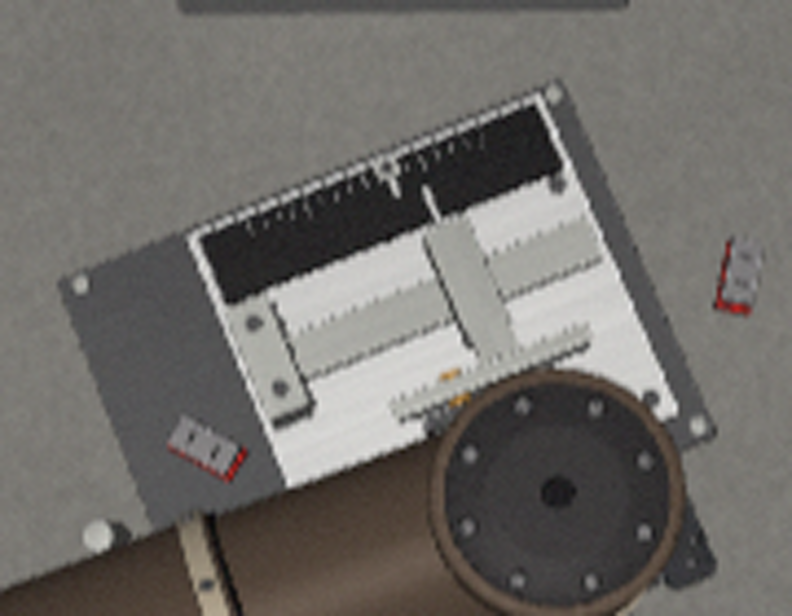

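{"name": "jog_arm", "arguments": {"motion": [{"offset":[20,10,0],"roll":0,"hand":0},{"offset":[50,22,0],"roll":0,"hand":0},{"offset":[80,34,0],"roll":0,"hand":0},{"offset":[95,34,6],"roll":0,"hand":0},{"offset":[95,34,15],"roll":0,"hand":0},{"offset":[95,34,20],"roll":0,"hand":0},{"offset":[95,34,23],"roll":0,"hand":0},{"offset":[95,34,25],"roll":0,"hand":0},{"offset":[95,34,25],"roll":0,"hand":0}]}}

```text
clock: 5.65
tool_pos: [0.5323, -0.0425, 0.1096]
orientation: [179.9, -0.2, 22.0]
force: [2.5, 0.2, 7.2]
opening: 0.0002
```

{"name": "jog_arm", "arguments": {"motion": [{"offset":[0,-2,0],"roll":0,"hand":0},{"offset":[0,-5,0],"roll":0,"hand":0},{"offset":[0,-8,0],"roll":0,"hand":0},{"offset":[0,-11,0],"roll":0,"hand":0},{"offset":[0,-14,0],"roll":0,"hand":0},{"offset":[0,-17,0],"roll":0,"hand":0},{"offset":[0,-20,0],"roll":0,"hand":0},{"offset":[0,-23,0],"roll":0,"hand":0},{"offset":[0,-26,0],"roll":0,"hand":0},{"offset":[0,-29,0],"roll":0,"hand":0},{"offset":[0,-32,0],"roll":0,"hand":0},{"offset":[0,-35,0],"roll":0,"hand":0},{"offset":[0,-35,0],"roll":0,"hand":0},{"offset":[0,-35,0],"roll":0,"hand":0},{"offset":[0,-35,-6],"roll":0,"hand":0},{"offset":[0,-35,-15],"roll":0,"hand":0},{"offset":[0,-35,-15],"roll":0,"hand":0}]}}

```text
clock: 7.07
tool_pos: [0.5179, -0.0104, 0.1253]
orientation: [180.0, -0.1, 22.0]
force: [0.8, -1.2, -0.4]
opening: 0.0004
```

{"name": "jog_arm", "arguments": {"motion": [{"offset":[0,12,0],"roll":0,"hand":0},{"offset":[0,35,0],"roll":0,"hand":0},{"offset":[0,35,0],"roll":0,"hand":0},{"offset":[0,35,5],"roll":0,"hand":0},{"offset":[0,35,10],"roll":0,"hand":0},{"offset":[0,35,13],"roll":0,"hand":0},{"offset":[0,35,15],"roll":0,"hand":0},{"offset":[0,35,15],"roll":0,"hand":0}]}}

```text
clock: 7.73
tool_pos: [0.5307, -0.0433, 0.1085]
orientation: [179.9, 0.0, 22.0]
force: [-0.3, -4.0, 9.1]
opening: 0.0002
```

{"name": "jog_arm", "arguments": {"motion": [{"offset":[0,-2,0],"roll":0,"hand":0},{"offset":[0,-5,0],"roll":0,"hand":0},{"offset":[0,-8,0],"roll":0,"hand":0},{"offset":[0,-11,0],"roll":0,"hand":0},{"offset":[0,-14,0],"roll":0,"hand":0},{"offset":[0,-17,0],"roll":0,"hand":0},{"offset":[0,-20,0],"roll":0,"hand":0},{"offset":[0,-23,0],"roll":0,"hand":0},{"offset":[0,-26,0],"roll":0,"hand":0},{"offset":[0,-29,0],"roll":0,"hand":0},{"offset":[0,-32,0],"roll":0,"hand":0},{"offset":[0,-35,0],"roll":0,"hand":0},{"offset":[0,-35,0],"roll":0,"hand":0},{"offset":[0,-35,0],"roll":0,"hand":0}]}}

```text
clock: 8.9
tool_pos: [0.5179, -0.01, 0.1091]
orientation: [180.0, -0.0, 22.0]
force: [-1.3, 1.2, 9.7]
opening: 0.0001
```

{"name": "jog_arm", "arguments": {"motion": [{"offset":[0,0,-6],"roll":0,"hand":0},{"offset":[0,0,-20],"roll":0,"hand":0},{"offset":[-20,0,-25],"roll":0,"hand":0},{"offset":[-50,0,-25],"roll":0,"hand":0},{"offset":[-80,0,-25],"roll":0,"hand":0},{"offset":[-95,0,-25],"roll":0,"hand":0},{"offset":[-95,0,-25],"roll":0,"hand":0}]}}

```text
clock: 9.48
tool_pos: [0.4259, -0.0469, 0.1331]
orientation: [-179.9, 0.1, 21.9]
force: [-0.0, -0.0, -0.4]
opening: 0.0006
```

```bash
python3 -c "
from h import *
blades();blades();print(ctrl.get_obs()['tool_pos'],ctrl.get_obs()['force'])"
```

```text
p -14.94 peak 173.0 bg 37.0
m -14.68 peak 172.0 bg 36.0
gap mm 0.26
p -14.96 peak 174.0 bg 37.0
m -14.66 peak 171.0 bg 36.0
gap mm 0.29
[ 0.4294073  -0.04587467  0.13379096] [0.29969629 1.26010744 0.48876404]
```

```bash
python3 -c "
from h import *
s=blades();crop(s,(310,168),100,75,8,'pics/c5.png')"
```

```text
p -14.94 peak 174.0 bg 37.0
m -14.68 peak 170.0 bg 36.0
gap mm 0.27
pics/c5.png origin 260 130 scale 8
```

View pics/c5.png

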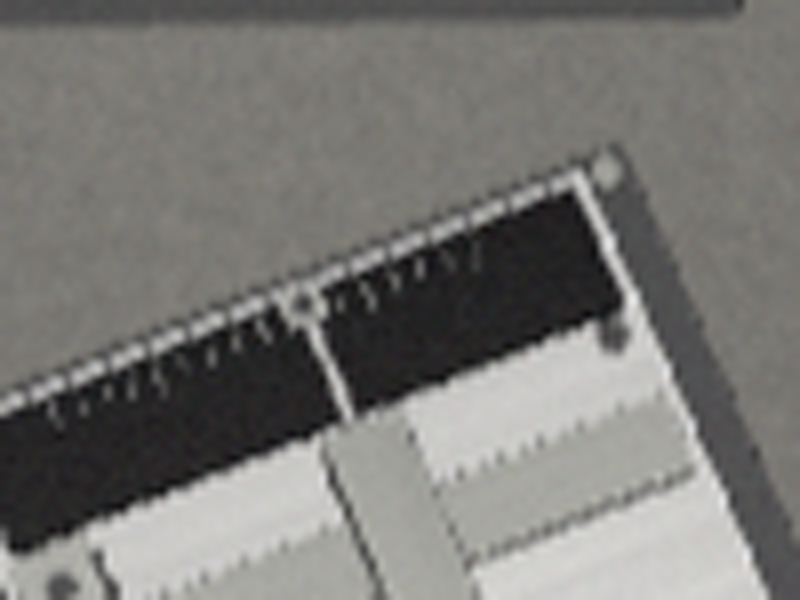

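The picture shows the pointer and mark blades joined in one straight line, from (312,325) to (350,415). I'm handing the job in.

```bash
python3 -c "
from plant import order
print(order.close_job())"
```

```text
the job is handed in; nothing more can be done
None
```

I closed the jaw to the gauge mark with three light fingertip strokes over the top of the wheel, then drew the hand back clear and handed the job in. The hand-in reported no verdict.

- **Strokes:** the fingers were closed, each stroke was about 35 mm long, and the pressing force was about 7 to 10 N.
- **Gap:** from the top camera, the pointer's distance from the mark went from about 25.5 mm to 17.6 mm after the first stroke. After the third it was 0.3 mm, which held over three readings and is inside the 2 mm limit. The last picture shows the two blades in one line.
- **Hand clear:** the force readings after backing off were about 1 N, no more than the sensor noise, with the fingertips clear of the nest.
- **Not checked:** I did not measure the loose parts afterwards. The hand stayed above everything except the wheel. The two modules near the nest and the pin looked undisturbed in the picture after the first stroke. I could not use the side camera for the gap, because the jaw hid the pointer from it at the start.

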